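# Check that a vial crimper's hand lever stops short of its bar

### The arm

A 6-joint arm with a two-finger parallel gripper is mounted at the origin on a cart in front of the work surface, level with it; the furniture and walls round the work are solid. World frame = base frame: x ahead of the robot, y to its left, z up, the work surface at z = 0. Lengths are in mm, angles in rad, forces in N, time in s.
With the tool pointing down it reaches from about 350 to 1000 mm from the base axis. Payload 7.1 kg.
Tool frame: the origin (TCP) lies midway between the tips of the shut fingers; the grasp point (between the pads) lies 19 mm behind it; z points along the fingers, x is the direction in which the jaws open and shut, and the axes are right-handed (so a half turn about z gives the same grasp; the last joint's range is limited). The gripper opens to 85 mm and grips with 20 to 120 N. Pads are 22 mm wide; open, the fingers measure 114 mm over their backs; the gripper's body (76 mm by 85 mm) begins 54 mm behind the grasp point. The pads swing forward as they close: fully open they stand 13 mm farther back than shut.
Start: joints at [1.262, 0.423, 1.63, -0, 1.089, -0.019], TCP at [178.569, 598.931, 231.319] pointing down, gripper open.
Joint ranges: [-3, 3], [-0.9, 2.11], [0.09, 2.58], [-1.31, 4.45], [0.11, 2.69], [-2.54, 2.54]. Speed limits (rad/s): [2.39, 2.39, 3.01, 3.14, 3.14, 3.14].

### API

Orientations are given as a unit quaternion [w, x, y, z].
In Python, from station import monitor, imaging, workorder gives the robot as it stands.
- The arm moves only by the tool drive_tool, never from a script. Its argument "moves" is a list that holds one entry, the list of rows, each a list of 7 numbers: the shift along the tool's x, y, z in m, then the turn, a rotation vector about the tool's x, y, z in rad, then the finger opening in m, from 0 to 0.0854. A call has 1 to 5 rows; each row shifts and turns the pose as measured when the row begins, along the tool's axes as they then stand; what a row does not reach is not made up. A row lasts 1/12 s, in which the tool goes at most 41.7 mm and 7.16 degrees, less where a joint would pass 70% of its speed; a pose out of reach is approached as far as the arm can. A call with a gripper value outside its range is refused whole. The fingers move at their own pace and stop on an object; the grip force is fixed at half the most. Time passes only in rows, so rows that do not move let the fingers close. It gives the time, the measured TCP pose, the force and the opening at its end, in the units of the state.
- monitor.get_state(): the state, without advancing time (a new reading comes with each control period).
- imaging.grab_frame(name): name is "scene" or "top" or "wrist"; returns a dict with "img" (420x560x3 uint8, red, green, blue), "z_map" (420x560 float32, mm along the optical axis (not along the pixel's ray), 0 where there is no reading), "mtx" (3x3 intrinsics, pixels), "D" ([k1, k2, p1, p2, k3] as OpenCV has them; the pictures are not rectified), "world_from_camera" (4x4, takes a point from camera to world coordinates). Camera axes: x right, y up, looking along -z (the intrinsics and any distortion apply to the point x, -y, -z); pixel columns grow to the right and rows downward; lengths in mm; the calibration is good to about 2 mm. A picture is of the moment at which its call begins.
- workorder.close_job(): hands the job in, once; it reports no verdict.
The state is a dict: "clock": time; "q": joint angles; "joint_vel": joint speeds; "joint_torque": joint torques, N m; "ee_pos": TCP position; "ee_rot": TCP orientation; "ft_force": force on the tool from outside, world axes, zero at the start; "ft_torque": the same for the moment, N m; "finger_gap": finger opening in mm.
Only numpy, scipy, OpenCV 4.12 (cv2) and the standard library are available. Lean on these libraries where they do the work, as an engineer would, in place of code of your own. Each camera call takes 0.05 s, during which the arm holds its last target. There are 200 camera calls.

### The job

The vial crimper lies clamped in its bench stand with its lever caught shut for storage. Push the catch off the lever with a fingertip so that the lever springs fully open, then press the lever in with the outside of your fingers until it comes firmly up against its stop screw, short of the fixed bar; do not force it, do not pinch the lever and do not squeeze it and the bar together. Finish while still holding the lever in against its stop, so that the gap can be measured, and leave the bottles and the carton round it where they stand.

Things in the scene. Friction and masses are not known exactly. Their poses are not given: they have to be found in the camera images.
- crimper: hand crimper for vial caps lying level in a fixed bench stand: grey base plate 90 x 190 mm, 14 mm high, two aluminium posts up to 108 mm. Origin: on the bench under the tool; x from the lever's side to the bar's (roughly away from the robot), y along the tool from the round crimping head (y = -145 mm) to the handles' free end (+134 mm), z up. The tool's axis is 85 mm above the bench
- bar: the fixed handle: level round bar along y with a black sleeve 19 mm in diameter (y = 26 to 112 mm). Origin on its centre line, at x = +12, y = 0, z = 85 mm in the crimper's frame; axes as the crimper's
- lever: hand lever on the bar's -x side: black grip 12 mm thick, 20 mm high, 78 to 162 mm from the pivot, then a bare steel tongue 5 mm thick out to 189 mm. Origin on the pivot, at x = -12, y = -55, z = 85 mm in the crimper's frame; y along the lever to its free end, x toward the bar, z up. It swings level. A spring opens it: about 2 N at mid grip when open, 6 N when closed
- lever_grip (a point): middle of the lever's grip on its outer face (the face away from the bar, to be pressed), 120 mm from the pivot, 85 mm above the bench; axes as the lever's: x is the pressing direction
- catch: storage catch: flat steel plate 12 mm wide that turns level on a pin at the bar's free end. Origin on its turning axis, under the plate, at x = +12, y = +124, z = 97.5 mm in the crimper's frame. It reaches 60 mm along its own -x over the lever's tongue, where a 5 mm pin hangs down outside the tongue and holds the lever
- catch_tab (a point): middle of the face to be pushed on the catch's upturned thumb tab (push along the catch's +y), 35 mm from its turning axis. Tab 22 mm wide along x, 3 mm thick, top 128.5 mm above the bench; the plate at its foot has its top 100.5 mm above the bench. Axes as the catch's
- stop_screw: stop screw in a boss on the bar, 60 mm from the lever's pivot: its domed end, 17 mm on the -x side of its origin, points at the lever; 16 mm knurled head behind the bar. Origin at x = 6 to 11.5 mm (depending on its setting), y = +5, z = 85 mm in the crimper's frame
- vial_small: loose white reagent bottle with a red screw cap, 32 mm in diameter, 100 mm high, behind the bar; origin at the centre of its underside. To be left alone
- vial_large: loose white reagent bottle with a black screw cap, 38 mm in diameter, 105 mm high, beyond the free end of the handles; origin at the centre of its underside. To be left alone
- carton: loose reagent carton 49 x 68 x 53 mm behind the bar; origin at the centre of its underside. To be left alone
- lever_angle (a joint): angle of the lever, rad: 0 fully open (0.40 rad from parallel to the bar, free end away from it), grows as it closes (clockwise from above): 0.26 held by the catch, 0.31 to 0.41 at the stop screw, which is set differently each time and leaves 6 to 23 mm between grip and bar. 9 to 20 N at mid grip hold it firmly at the stop; over 30 N forces it
- catch_angle (a joint): angle of the catch, rad: 0 on the tongue, grows as it is swung toward its +y, off the lever's end (clockwise from above): off at about 0.2, well clear from 0.5, at most 1.5. Takes 2 to 6 N at the tab; stays where it is left

How it is judged:
By the outcome, as a careful person would: the job done as asked, in the order asked, and still so for the second after the job is handed in, while the arm keeps its last pose, push and grip.
It also fails if it takes over 58 s, if anything falls off the work surface, if the arm or the gripper's body presses on something with over 40 N, if the wrist force passes 120 N, or if a joint passes its speed limit or range.

## Working session

There is one attempt and no reset: what is moved stays moved. The work goes in short steps, Python scripts to look and compute and a tool call to move; the robot and the scene stay as the last step left them, time stands still between calls to the robot, and variables do not carry over. Pictures are saved under pics/ and viewed, about 8 in all and at most 12, crops included, and the job is handed in when it is done.

Besides the shell and the picture viewer there is one more tool, called after "Emit:" as name([rows], argument=value, ...), one row to a line, values as JSON. drive_tool: Moves the arm, as the interface text tells. Its arguments: {"type":"object","properties":{"moves":{"type":"array","items":{"type":"array","items":{"type":"array","items":{"type":"number"}}}}},"required":["moves"]}

```bash
ls && mkdir -p pics && cat > h.py <<'E'
import numpy as np, cv2
from station import monitor, imaging, workorder
from scipy.spatial.transform import Rotation as R
def cloud(f):
    h,w=f["z_map"].shape
    u,v=np.meshgrid(np.arange(w),np.arange(h))
    p=cv2.undistortPoints(np.stack([u,v],-1).reshape(-1,1,2).astype(float),np.array(f["mtx"]),np.array(f["D"])).reshape(h,w,2)
    z=f["z_map"]
    c=np.stack([p[...,0]*z,-p[...,1]*z,-z,np.ones_like(z)],-1)
    P=c@np.array(f["world_from_camera"]).T
    P[z==0]=np.nan
    return P[...,:3]
def save(img,n): cv2.imwrite("pics/"+n,cv2.cvtColor(img,cv2.COLOR_RGB2BGR))
E
python3 - <<'E'
from h import *
print(monitor.get_state())
fs={n:imaging.grab_frame(n) for n in("scene","top")}
import pickle;pickle.dump(fs,open("f0.pkl","wb"))
for n,f in fs.items():
    T=np.array(f["world_from_camera"]);print(n,T.round(2).tolist(),np.array(f["mtx"]).tolist())
save(np.vstack([f["img"] for f in fs.values()])[:, :],"a.png")
i=np.hstack([f["img"] for f in fs.values()]);save(cv2.resize(i,(800,300)),"a0.png")
save(fs["top"]["img"],"top0.png");save(fs["scene"]["img"],"sc0.png")
E
```

```text
pics
{'clock': 0.0, 'q': array([ 1.26199791e+00,  4.23878944e-01,  1.63068425e+00, -4.90518409e-06,
        1.08860941e+00, -1.90025513e-02]), 'joint_vel': array([ 5.39037191e-04,  7.67704746e-05,  7.27536783e-04,  4.08452030e-04,
       -1.32332436e-03,  1.46270967e-03]), 'joint_torque': array([-1.64274148e-03, -5.57374835e+01, -2.81755275e+01, -1.67411094e-04,
        7.02478923e-03, -9.32713874e-06]), 'ee_pos': array([178.40917474, 598.42241451, 230.52416306]), 'ee_rot': array([ 4.61732791e-04,  8.01795990e-01,  5.97597328e-01, -6.40992508e-04]), 'ft_force': array([-0.10209675,  0.25844556,  0.31300292]), 'ft_torque': array([ 0.00460681,  0.02218364, -0.044835  ]), 'finger_gap': 85.2259323327975}
scene [[0.73, 0.49, -0.48, 91.94], [-0.68, 0.5, -0.53, -261.07], [-0.02, 0.71, 0.7, 799.03], [0.0, 0.0, 0.0, 1.0]] [[522.1754799951727, 0.0, 279.77135028152094], [0.0, 522.1754799951727, 208.58044441523242], [0.0, 0.0, 1.0]]
top [[0.14, 0.97, -0.2, 390.16], [-0.99, 0.14, -0.03, 230.05], [-0.01, 0.21, 0.98, 929.23], [0.0, 0.0, 0.0, 1.0]] [[441.0069392317841, 0.0, 286.08488590226773], [0.0, 441.0069392317841, 207.85290916733632], [0.0, 0.0, 1.0]]
```

View pics/top0.png

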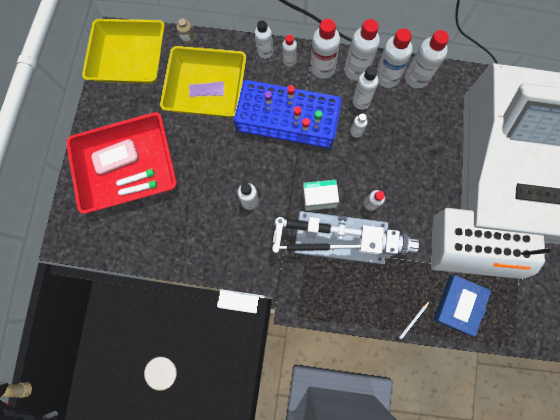

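View pics/sc0.png

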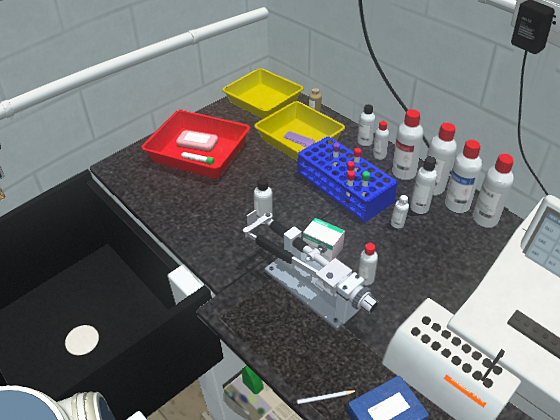

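The top view shows the crimper at about px (275–420, 215–262), with the catch at (280, 235) and the large bottle at (248, 195). The carton is at (321, 193) and the small bottle at (376, 200). The handles point left, toward +y.

```bash
python3 - <<'E'
from h import *
import pickle;fs=pickle.load(open("f0.pkl","rb"))
f=fs["top"];P=cloud(f)
for n,(u,v) in dict(head=(413,243),catchL=(278,248),catchR=(280,222),sleeve1=(310,224),sleeve2=(345,230),lev1=(300,246),lev2=(325,243),vl=(248,188),vs=(376,196),plate=(305,257),post=(372,242),carton=(321,190)).items():
    print(n,P[v,u].round(1))
c=f["img"][170:280,225:435];save(cv2.resize(c,None,fx=3.8,fy=3.8,interpolation=cv2.INTER_CUBIC),"topc.png")
# base plate edges: points z 8..20
P2=cloud(fs["scene"])
for Q in(P,P2):
    q=Q.reshape(-1,3); m=(abs(q[:,2]-14)<3)&(q[:,0]>300)&(q[:,0]<650)&(abs(q[:,1]-100)<250)
    s=q[m];print(len(s),np.percentile(s,[0,2,50,98,100],axis=0).round(0).tolist())
    r=cv2.minAreaRect(s[:,:2].astype(np.float32));print(r)
E
```

```text
head [529.6  11.  100.6]
catchL [484.4 263.5  99.6]
catchR [533.6 266.8 103.5]
sleeve1 [538.3 209.8 100.7]
sleeve2 [537.6 141.6  93.4]
lev1 [494.7 222.9  94.7]
lev2 [506.9 176.6  96.1]
vl [590.4 337.6 105.5]
vs [611.1  90.3  99.9]
plate [484.9 208.5   0.6]
post [520.1  89.4 103.8]
carton [619.5 195.7  55.2]
1870 [[353.0, -149.0, 11.0], [441.0, -87.0, 11.0], [528.0, 138.0, 15.0], [584.0, 230.0, 17.0], [629.0, 340.0, 17.0]]
((532.9828491210938, 61.233612060546875), (519.7295532226562, 240.7379608154297), 59.850440979003906)
1991 [[387.0, -150.0, 11.0], [492.0, -119.0, 11.0], [513.0, 144.0, 13.0], [600.0, 226.0, 16.0], [647.0, 341.0, 17.0]]
((541.4002685546875, 93.50798034667969), (488.928955078125, 180.9290771484375), 72.15040588378906)
```

View pics/topc.png

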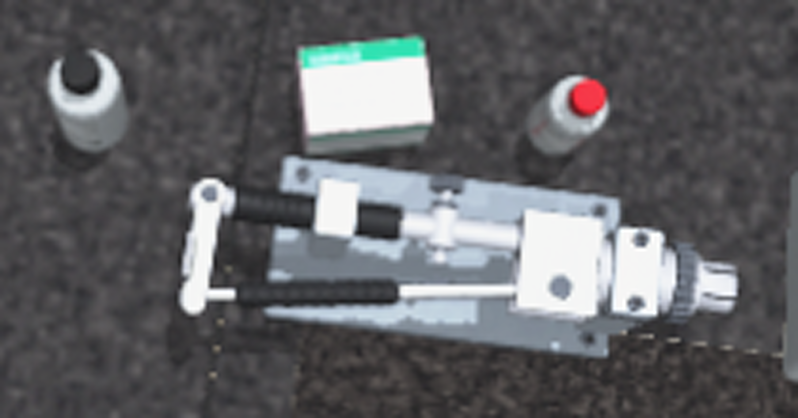

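```bash
cat >> h.py <<'E'
def ray(f,u,v,z):
    p=cv2.undistortPoints(np.array([[[u,v]]],float),np.array(f["mtx"]),np.array(f["D"])).ravel()
    T=np.array(f["world_from_camera"]);d=T[:3,:3]@[p[0],-p[1],-1];o=T[:3,3]
    return (o+d*(z-o[2])/d[2])[:2]
E
python3 - <<'E'
from h import *
import pickle;fs=pickle.load(open("f0.pkl","rb"));f=fs["top"]
cr=lambda x,y,z:ray(f,225+x/3.8-.5,170+y/3.8-.5,z)
C=np.array([cr(x,y,14) for x,y in((283,155),(620,200),(607,355),(265,318))])
print(C.round(1),[np.linalg.norm(C[i]-C[i-1]).round(1) for i in range(4)])
d=(C[0]-C[1])+(C[3]-C[2]);print("y axis ang",np.degrees(np.arctan2(-d[0],d[1])))
w=C[0]-C[3]+C[1]-C[2];print("x axis ang",np.degrees(np.arctan2(w[1],w[0])), "ctr",C.mean(0))
piv=cr(210,190,100.5);tip=cr(738,287,85);end=cr(193,299,100.5)
print("pivot",piv,"head tip",tip,"catch end",end)
v=piv-tip; print("ang by pivot-head",np.degrees(np.arctan2(-v[0],v[1])-np.arctan2(-12,269)),np.linalg.norm(v),np.hypot(12,269))
P=cloud(f)
for n,Q in(("top",P),("scene",cloud(fs["scene"]))):
    q=Q.reshape(-1,3);q=q[np.isfinite(q[:,0])]
    b=q[(q[:,0]>440)&(q[:,0]<580)&(q[:,1]>-30)&(q[:,1]<300)&(q[:,2]>60)]
    print(n,"tab pts",b[(b[:,2]>108)].round(0).tolist()[:40])
    pl=b[(b[:,2]>96)&(b[:,2]<106)&(b[:,1]>245)];print("plate",len(pl),pl.mean(0),pl.min(0),pl.max(0),cv2.minAreaRect(pl[:,:2].astype(np.float32)))
    for y0 in range(0,280,20):
        s=b[(b[:,1]>=y0)&(b[:,1]<y0+20)&(b[:,2]>80)]
        if len(s): print(y0,len(s),s[:,0].min().round(),s[:,0].max().round(),s[:,2].max().round())
E
```

```text
[[579.8 234.7]
 [581.   45.6]
 [494.4  44.2]
 [488.2 232. ]] [np.float64(91.6), np.float64(189.1), np.float64(86.6), np.float64(187.9)]
y axis ang 1.1187326550273122
x axis ang 1.3183061988705578 ctr [535.83148936 139.10527759]
pivot [538.84409341 268.12985218] head tip [529.88348372  -4.5416134 ] catch end [483.23133216 268.47719971]
ang by pivot-head 0.6720587487981007 272.818658935896 269.2675249635574
top tab pts [[511.0, 272.0, 128.0], [511.0, 271.0, 129.0], [545.0, 55.0, 111.0], [546.0, 53.0, 108.0], [546.0, 51.0, 110.0], [546.0, 50.0, 112.0], [510.0, 272.0, 126.0], [510.0, 270.0, 130.0], [543.0, 58.0, 108.0], [544.0, 53.0, 109.0], [544.0, 49.0, 110.0], [508.0, 272.0, 128.0], [509.0, 270.0, 124.0], [542.0, 54.0, 109.0], [542.0, 52.0, 108.0], [542.0, 51.0, 109.0], [542.0, 49.0, 111.0], [506.0, 272.0, 129.0], [507.0, 270.0, 119.0], [539.0, 60.0, 110.0], [539.0, 53.0, 112.0], [540.0, 51.0, 112.0], [541.0, 49.0, 109.0], [504.0, 273.0, 129.0], [504.0, 271.0, 129.0], [506.0, 270.0, 113.0], [502.0, 273.0, 130.0], [502.0, 271.0, 128.0], [536.0, 56.0, 109.0], [500.0, 273.0, 128.0], [500
[... 1631 characters left out ...]
[511.0, 271.0, 116.0], [492.0, 271.0, 127.0], [494.0, 271.0, 125.0], [497.0, 271.0, 123.0], [498.0, 271.0, 122.0]]
plate 194 [510.07355142 267.13252695 100.52790934] [477.07749711 259.90392854  96.37300653] [544.94929694 274.17266317 105.98576088] ((510.9999084472656, 267.8043518066406), (13.833720207214355, 67.7787857055664), 87.8398208618164)
0 210 511.0 543.0 102.0
20 293 507.0 548.0 109.0
40 343 505.0 551.0 109.0
60 272 502.0 554.0 105.0
80 305 502.0 552.0 105.0
100 172 502.0 552.0 102.0
120 155 504.0 560.0 94.0
140 272 501.0 567.0 96.0
160 193 494.0 547.0 98.0
180 266 491.0 554.0 103.0
200 216 488.0 553.0 103.0
220 187 486.0 546.0 97.0
240 127 485.0 544.0 100.0
260 339 477.0 545.0 130.0
```

The crimper frame is at about (528, 143) with yaw ≈ +1°. The tab face is near (503, 269.5). First I'll shut the fingers and line the jaw axis up with world y.

Emit:
drive_tool([
  [[0,0,0,0,0,-0.102,0],[0,0,0,0,0,-0.102,0],[0,0,0,0,0,-0.1,0],[-0.02,0.02,0,0,0,0,0],[-0.027,0.027,0,0,0,0,0]],
])

```text
clock: 0.52
ee_pos: [223.4, 554.4, 228.3]
ee_rot: [0.0, 0.694, 0.72, -0.002]
ft_force: [0.8, 0.0, -0.3]
finger_gap: 25.8
```

Emit:
drive_tool([
  [[-0.028,0.027,0,0,0,0,0],[-0.028,0.027,0,0,0,0,0],[-0.028,0.027,0,0,0,0,0],[-0.028,0.027,0,0,0,0,0],[-0.028,0.027,0,0,0,0,0]],
])

```text
clock: 0.93
ee_pos: [366.2, 413.7, 226.4]
ee_rot: [0.0, 0.692, 0.722, -0.003]
ft_force: [0.3, 0.6, 0.5]
finger_gap: 0.1
```

Emit:
drive_tool([
  [[-0.035,0.027,-0.002,0,0,0.025,0],[-0.035,0.027,0,0,0,0,0],[-0.035,0.027,0,0,0,0,0],[-0.035,0.027,0,0,0,0,0],[-0.034,0.027,0,0,0,0,0]],
])

```text
clock: 1.35
ee_pos: [496.3, 250.8, 227.6]
ee_rot: [0.0, 0.701, 0.713, -0.004]
ft_force: [1.0, 0.8, -0.6]
finger_gap: 0.3
```

```bash
python3 - <<'E'
from h import *
s=monitor.get_state();print(s["clock"],s["ee_pos"],s["ee_rot"],R.from_quat(s["ee_rot"][[1,2,3,0]]).as_matrix().round(3).tolist())
f=imaging.grab_frame("wrist");save(f["img"],"w1.png")
f2=imaging.grab_frame("scene");P=cloud(f)
q=P.reshape(-1,3);q=q[np.isfinite(q[:,0])]
t=q[(q[:,2]>110)&(q[:,2]<132)&(q[:,0]>470)&(q[:,0]<530)&(q[:,1]>255)&(q[:,1]<290)]
print(len(t),t.min(0) if len(t) else 0,t.max(0) if len(t) else 0, np.array(f["world_from_camera"]).round(2).tolist())
E
```

```text
1.35 [496.2536634  250.76400427 227.61135703] [ 5.48698792e-05  7.01055822e-01  7.13094319e-01 -4.15015467e-03] [[-0.017, 1.0, -0.006], [1.0, 0.017, -0.006], [-0.006, -0.006, -1.0]]
123 [491.61576297 270.26900884 110.49211953] [513.21383699 273.45043311 128.79085541] [[-0.02, -0.96, -0.28, 424.44], [1.0, -0.02, 0.0, 250.35], [-0.01, -0.28, 0.96, 369.26], [0.0, 0.0, 0.0, 1.0]]
```

View pics/w1.png

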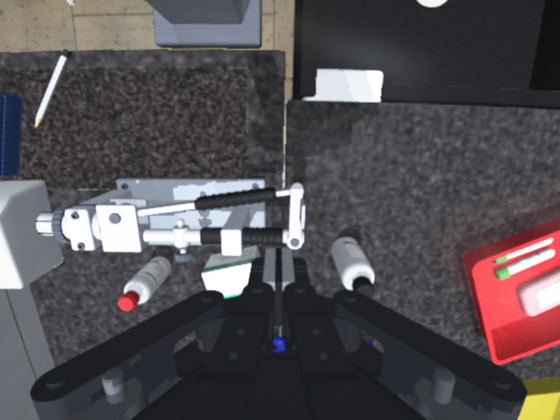

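The wrist view shows the shut fingers at about (280, 250–340). The catch is at (297, 215), the tab is to its right, and the large bottle is at (352, 262). The finger linkages are wide, so I'll measure the hand envelope and the bottle.

```bash
python3 - <<'E'
from h import *
s=monitor.get_state();f=imaging.grab_frame("wrist");P=cloud(f).reshape(-1,3);P=P[np.isfinite(P[:,0])]
M=R.from_quat(s["ee_rot"][[1,2,3,0]]).as_matrix();t=(P-s["ee_pos"])@M
h=t[(t[:,2]<12)&(P[:,2]>180)]
for a in range(-130,10,10):
    k=h[(h[:,2]>=a)&(h[:,2]<a+10)]
    if len(k): print("back",-a-10,-a,len(k),"x",k[:,0].min().round(),k[:,0].max().round(),"y",k[:,1].min().round(),k[:,1].max().round())
c=P[(P[:,2]>60)&(P[:,2]<107)&(P[:,1]>290)&(P[:,1]<400)&(P[:,0]>540)&(P[:,0]<660)];print("vial_large",c.min(0),c.max(0))
E
```

```text
back 100 110 550 x -19.0 19.0 y -20.0 -17.0
back 90 100 9592 x -60.0 60.0 y -20.0 -2.0
back 80 90 14696 x -62.0 62.0 y -18.0 4.0
back 70 80 9648 x -59.0 58.0 y -17.0 10.0
back 60 70 5370 x -51.0 50.0 y -17.0 10.0
back 50 60 5541 x -42.0 43.0 y -14.0 11.0
back 40 50 2339 x -34.0 35.0 y -14.0 13.0
back 30 40 727 x -17.0 18.0 y -12.0 12.0
back 20 30 610 x -14.0 14.0 y -11.0 -5.0
back 10 20 530 x -14.0 14.0 y -11.0 -5.0
back 0 10 267 x -13.0 13.0 y -11.0 -5.0
vial_large [571.08736042 322.78927498  60.03452946] [605.62855282 359.21630244 104.96511827]
```

Emit:
drive_tool([
  [[-0.001,0.004,0.035,0,0,0,0],[-0.001,0.003,0.035,0,0,0,0],[-0.001,0.001,0.03,0,0,0,0],[0,0,0.01,0,0,0,0],[0,0,0,0,0,0,0]],
])

```text
clock: 1.92
ee_pos: [504.4, 250.2, 115.8]
ee_rot: [0.0, 0.703, 0.712, -0.002]
ft_force: [-1.0, -0.2, 0.1]
finger_gap: 0.0
```

Emit:
drive_tool([
  [[0.002,-0.001,0.004,0,0,0,0],[0.002,0,0.001,0,0,0,0],[0.001,0,0,0,0,0,0],[0.001,0,0,0,0,0,0]],
])

```text
clock: 2.25
ee_pos: [502.2, 258.0, 112.7]
ee_rot: [0.001, 0.701, 0.713, -0.002]
ft_force: [0.4, -5.9, -4.0]
finger_gap: -0.4
```

Contact at the tab (Fy −5.9 N). Next I'll follow the catch's arc.

Emit:
drive_tool([
  [[0.003,-0.001,-0.001,0,0,0.07,0],[0.003,-0.001,0,0,0,0.07,0],[0.003,-0.001,0,0,0,0.07,0]],
])

```text
clock: 2.5
ee_pos: [499.7, 266.4, 116.5]
ee_rot: [0.002, 0.774, 0.633, -0.002]
ft_force: [-0.4, -2.3, -1.0]
finger_gap: -0.4
```

Emit:
drive_tool([
  [[0.003,0,0.001,0,0,0.07,0],[0.003,0,0.001,0,0,0.07,0],[0.003,0,0,0,0,0.07,0],[0.003,0,0,0,0,0.07,0],[0.003,0,0,0,0,0.07,0]],
])

```text
clock: 2.92
ee_pos: [504.6, 282.3, 120.8]
ee_rot: [0.003, 0.876, 0.482, -0.0]
ft_force: [-1.2, -2.5, -1.2]
finger_gap: 0.1
```

```bash
python3 - <<'E'
from h import *
s=monitor.get_state();print(s["clock"],s["ee_pos"],s["ft_force"])
a=imaging.grab_frame("top");b=imaging.grab_frame("scene")
k=lambda f,y,x:cv2.resize(f["img"][y:y+130,x:x+170],(510,390),interpolation=cv2.INTER_CUBIC)
c=np.vstack([k(a,170,230)[:300],k(b,180,200)[:300]]);save(c,"p2.png")
E
```

```text
2.9167 [504.59957845 282.34274114 120.75321127] [-1.23781194 -2.48304243 -1.22497648]
```

View pics/p2.png

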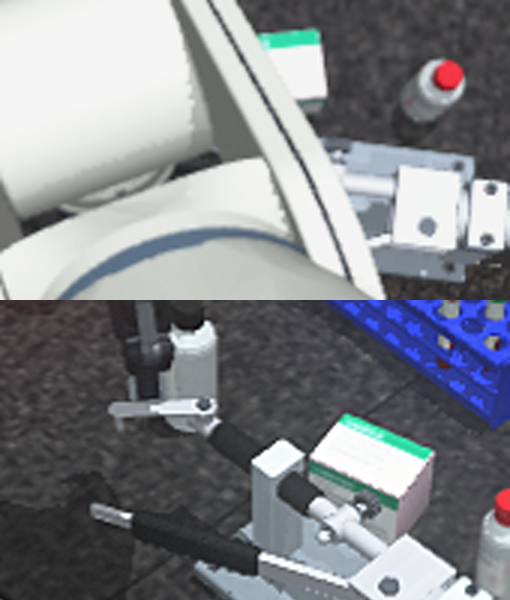

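The scene view shows the lever sprung open (tongue at (110, 515)) and the catch swung off it (at (160, 408)). I'll push the catch a little further for margin, then back off and rise.

Emit:
drive_tool([
  [[0.003,0,0.002,0,0,0.06,0],[0.003,0,0.001,0,0,0.06,0],[-0.012,0,0,0,0,0,0],[-0.01,0,-0.03,0,0,0,0],[0,0,-0.035,0,0,-0.1,0]],
])

```text
clock: 3.43
ee_pos: [490.3, 268.8, 182.0]
ee_rot: [0.003, 0.878, 0.479, -0.003]
ft_force: [1.0, 0.1, 0.2]
finger_gap: -0.0
```

```bash
python3 - <<'E'
from h import *
s=monitor.get_state();print(s["clock"],s["ee_pos"],s["ee_rot"])
b=imaging.grab_frame("scene");P=cloud(b).reshape(-1,3);P=P[np.isfinite(P[:,0])]
m=P[(P[:,2]>75)&(P[:,2]<97)&(P[:,0]<535)&(P[:,0]>420)&(P[:,1]>50)&(P[:,1]<270)]
for y in range(80,270,10):
    k=m[(m[:,1]>=y)&(m[:,1]<y+10)]
    if len(k): print(y,len(k),np.percentile(k[:,0],[0,50,100]).round(1),k[:,2].max().round(1))
c=P[(P[:,2]>95)&(P[:,2]<132)&(P[:,1]>255)&(P[:,1]<320)&(P[:,0]>460)&(P[:,0]<550)]
d=c[c[:,2]<106];print("catch far end",d[np.argmax(np.hypot(d[:,0]-538.5,d[:,1]-267.5))])
t=c[(c[:,2]>110)&(c[:,2]<130)];print("tab",t.mean(0))
E
```

```text
3.4333 [490.28455641 268.78651426 181.96085953] [ 0.00283498  0.87754688  0.47947557 -0.00257188]
80 29 [502.5 506.3 528.5] 96.8
90 26 [502.6 507.2 520.1] 97.0
100 37 [501.2 504.3 520. ] 96.8
110 58 [497.5 501.9 534.6] 94.7
120 65 [493.7 497.9 534.7] 96.8
130 68 [488.5 493.8 534.7] 93.4
140 99 [484.6 498.2 534.8] 94.6
150 77 [475.8 485.  534.8] 95.4
160 83 [472.6 478.7 534.9] 96.6
170 94 [468.3 475.4 534.9] 97.0
180 97 [463.8 471.2 534. ] 96.4
190 111 [457.7 470.1 533.6] 96.5
200 94 [454.5 463.7 527.8] 96.5
210 75 [450.6 456.6 534.2] 96.8
220 94 [446.1 454.2 534.6] 96.9
230 61 [446.2 457.  534.8] 96.1
240 60 [441.6 527.1 534.8] 95.4
250 49 [438.  444.8 534.6] 93.7
260 24 [438.  530.9 534.3] 96.5
catch far end [502.37278083 315.13517202 100.10222204]
tab [518.99693907 297.60559717 119.85011058]
```

The lever is fully open (slope ≈ 0.405 rad). The catch is at ≈ 0.9 rad, well clear. Next I'll move outside the lever and square the tool up again.

Emit:
drive_tool([
  [[-0.016,-0.009,0,0,0,-0.1,0],[-0.016,-0.009,0,0,0,-0.1,0],[-0.016,-0.009,0,0,0,-0.1,0],[-0.016,-0.009,0,0,0,-0.1,0],[-0.016,-0.009,0,0,0,-0.1,0]],
])

```text
clock: 3.9
ee_pos: [426.3, 211.6, 195.8]
ee_rot: [0.006, 0.714, 0.7, 0.011]
ft_force: [0.7, 0.2, 0.1]
finger_gap: -0.0
```

Emit:
drive_tool([
  [[0,0,0,0,0,0,0]],
])

```text
clock: 3.98
ee_pos: [423.4, 209.3, 195.8]
ee_rot: [0.006, 0.712, 0.702, 0.011]
ft_force: [-1.0, -0.7, -0.6]
finger_gap: 0.1
```

```bash
python3 - <<'E'
from h import *
s=monitor.get_state();r=R.from_quat(s["ee_rot"][[1,2,3,0]])
y=np.radians(92.5);c,n=np.cos(y),np.sin(y)
G=R.from_matrix(np.array([[c,n,0],[n,-c,0],[0,0,-1]]))
print((r.inv()*G).as_rotvec().round(3),(r.inv().apply(np.array([424,207,72])-s["ee_pos"])).round(1))
E
```

```text
[ 0.024 -0.006 -0.057] [ -3.1  -2.3 123.8]
```

Emit:
drive_tool([
  [[-0.001,0,0.03,0.024,-0.006,-0.057,0],[-0.001,0,0.035,0,0,0,0],[-0.001,0,0.035,0,0,0,0],[0,0,0.012,0,0,0,0],[0,0,0,0,0,0,0]],
])

```text
clock: 4.4
ee_pos: [429.7, 208.4, 85.8]
ee_rot: [0.003, 0.691, 0.723, 0.009]
ft_force: [-0.4, -0.0, -0.3]
finger_gap: -0.2
```

Emit:
drive_tool([
  [[0,0,0.012,0.015,0,0,0],[0,0,0.003,0,0,0,0],[0,0,0,0,0,0,0]],
])

```text
clock: 4.65
ee_pos: [431.1, 209.3, 71.6]
ee_rot: [-0.002, 0.691, 0.723, 0.004]
ft_force: [-0.2, 0.7, 0.3]
finger_gap: 0.0
```

```bash
python3 - <<'E'
from h import *
s=monitor.get_state();print(s["ee_pos"],s["ft_force"],R.from_quat(s["ee_rot"][[1,2,3,0]]).as_matrix().round(3).tolist())
b=imaging.grab_frame("scene");save(cv2.resize(b["img"][150:360,150:430],(800,600)),"p3.png")
E
```

```text
[431.09534612 209.31765862  71.58011698] [-0.21933835  0.74280122  0.28524413] [[-0.046, 0.999, 0.003], [0.999, 0.046, 0.009], [0.009, 0.003, -1.0]]
```

View pics/p3.png

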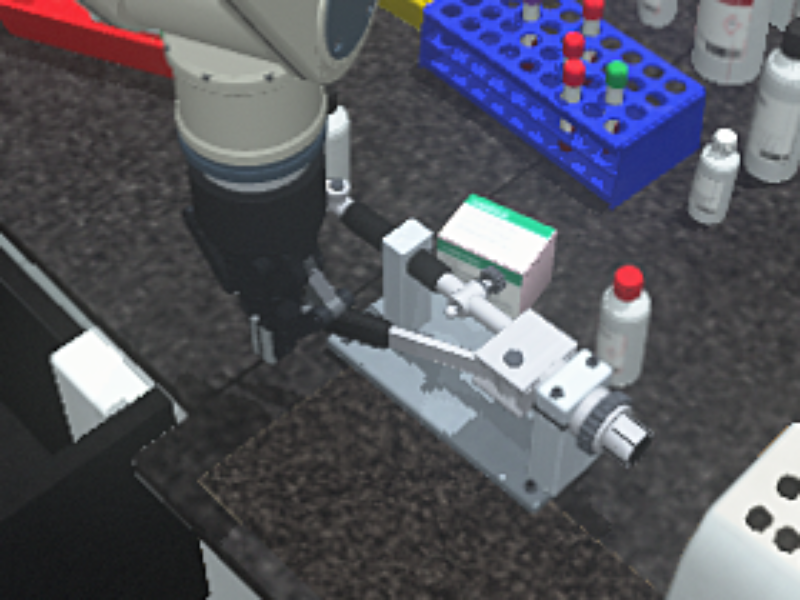

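The fingers (px ~(265, 340)) stand outside the lever grip, clear of everything else. Now pressing in +x.

Emit:
drive_tool([
  [[-0.0005,0.005,0,0,0,0,0],[-0.0005,0.005,0,0,0,0,0],[-0.0005,0.005,0,0,0,0,0],[-0.0005,0.005,0,0,0,0,0],[-0.0005,0.005,0,0,0,0,0]],
])

```text
clock: 5.12
ee_pos: [457.4, 208.5, 75.3]
ee_rot: [-0.002, 0.69, 0.723, 0.005]
ft_force: [-3.1, 1.2, -0.6]
finger_gap: -0.3
```

Emit:
drive_tool([
  [[-0.0005,0.004,0.0015,0,0,0,0],[-0.0005,0.004,0.0015,0,0,0,0],[-0.0005,0.004,0.001,0,0,0,0],[-0.0005,0.003,0.001,0,0,0,0]],
])

```text
clock: 5.45
ee_pos: [473.5, 207.0, 70.4]
ee_rot: [-0.003, 0.691, 0.723, 0.004]
ft_force: [-5.4, 0.0, 2.8]
finger_gap: -0.2
```

Emit:
drive_tool([
  [[0,0.002,0,0,0,0,0],[0,0.002,0,0,0,0,0],[0,0.002,0,0,0,0,0],[0,0.0015,0,0,0,0,0]],
])

```text
clock: 5.78
ee_pos: [480.8, 207.1, 69.4]
ee_rot: [-0.004, 0.691, 0.723, 0.003]
ft_force: [-5.8, 2.0, 2.3]
finger_gap: 0.3
```

Emit:
drive_tool([
  [[0,0.0015,-0.0005,0,0,0,0],[0,0.0015,-0.0005,0,0,0,0],[0,0.0015,-0.0005,0,0,0,0]],
])

```text
clock: 6.03
ee_pos: [483.7, 207.4, 69.7]
ee_rot: [-0.005, 0.691, 0.723, 0.001]
ft_force: [-6.9, 3.3, -0.5]
finger_gap: -0.0
```

Emit:
drive_tool([
  [[0,0.0012,0,0,0,0,0],[0,0.0012,0,0,0,0,0]],
])

```text
clock: 6.2
ee_pos: [485.3, 207.6, 69.2]
ee_rot: [-0.006, 0.691, 0.723, 0.0]
ft_force: [-6.2, 0.6, 4.1]
finger_gap: -0.0
```

Emit:
drive_tool([
  [[0,0.0015,0,0,0,0,0],[0,0.0015,0,0,0,0,0]],
])

```text
clock: 6.37
ee_pos: [487.7, 207.8, 69.0]
ee_rot: [-0.006, 0.691, 0.723, -0.0]
ft_force: [-6.5, 0.8, 3.5]
finger_gap: 0.1
```

Emit:
drive_tool([
  [[0,0.0015,-0.0005,0,0,0,0],[0,0.0015,-0.0005,0,0,0,0]],
])

```text
clock: 6.53
ee_pos: [489.4, 208.0, 69.2]
ee_rot: [-0.007, 0.691, 0.723, -0.002]
ft_force: [-6.1, 3.5, -1.8]
finger_gap: -0.1
```

Emit:
drive_tool([
  [[0,0.0015,0,0,0,0,0],[0,0.0015,0,0,0,0,0]],
])

```text
clock: 6.7
ee_pos: [491.3, 208.1, 68.7]
ee_rot: [-0.008, 0.691, 0.723, -0.003]
ft_force: [-5.7, 0.9, 4.7]
finger_gap: -0.1
```

Emit:
drive_tool([
  [[0,0.0015,-0.0005,0,0,0,0],[0,0.0015,-0.0003,0,0,0,0]],
])

```text
clock: 6.87
ee_pos: [492.9, 208.2, 68.8]
ee_rot: [-0.009, 0.691, 0.723, -0.004]
ft_force: [-6.6, 3.4, 2.6]
finger_gap: -0.0
```

Emit:
drive_tool([
  [[0,0.0015,-0.0005,0,0,0,0],[0,0.0015,-0.0003,0,0,0,0]],
])

```text
clock: 7.03
ee_pos: [494.2, 208.3, 68.7]
ee_rot: [-0.011, 0.691, 0.723, -0.006]
ft_force: [-6.4, 2.0, 3.3]
finger_gap: 0.1
```

Emit:
drive_tool([
  [[0,0.0015,-0.0003,0,0,0,0],[0,0.0015,-0.0003,0,0,0,0]],
])

```text
clock: 7.2
ee_pos: [495.5, 208.4, 68.7]
ee_rot: [-0.012, 0.691, 0.723, -0.008]
ft_force: [-7.9, 2.1, 3.7]
finger_gap: -0.1
```

```bash
python3 - <<'E'
from h import *
s=monitor.get_state();print(s["ee_pos"],s["ft_force"],s["ft_torque"],R.from_quat(s["ee_rot"][[1,2,3,0]]).as_matrix().round(3).tolist())
b=imaging.grab_frame("scene");save(cv2.resize(b["img"][215:305,245:365],(800,600),interpolation=cv2.INTER_CUBIC),"p4.png")
P=cloud(b).reshape(-1,3);P=P[np.isfinite(P[:,0])]
m=P[(P[:,2]>72)&(P[:,2]<97)&(P[:,0]<525)&(P[:,0]>420)&(P[:,1]>50)&(P[:,1]<270)]
for y in range(80,270,10):
    k=m[(m[:,1]>=y)&(m[:,1]<y+10)]
    if len(k): print(y,len(k),np.percentile(k[:,0],[0,5,50,100]).round(1))
E
```

```text
[495.53474303 208.41262951  68.74242133] [-7.93979251  2.11418703  3.65714932] [ 0.33213532  1.19636199 -0.05434675] [[-0.044, 0.999, -0.028], [0.999, 0.045, 0.005], [0.007, -0.027, -1.0]]
80 47 [501.8 502.4 506.8 516.5]
90 32 [501.4 502.7 506.2 513.8]
100 26 [502.1 502.6 508.2 513.9]
110 25 [510.8 511.5 512.7 517.1]
120 39 [510.9 511.2 512.3 518.4]
130 32 [510.8 511.  512.3 517.8]
140 49 [509.9 510.6 512.6 524.8]
150 37 [509.8 510.  512.1 523.7]
160 45 [506.  507.9 511.5 518.9]
170 50 [506.6 507.5 510.1 519.4]
180 45 [507.  507.3 509.  518. ]
190 59 [489.1 489.4 496.9 510.1]
200 54 [484.4 484.7 486.  524.8]
210 18 [483.7 484.  485.  487.4]
220 7 [488.4 488.5 489.2 489.9]
```

View pics/p4.png

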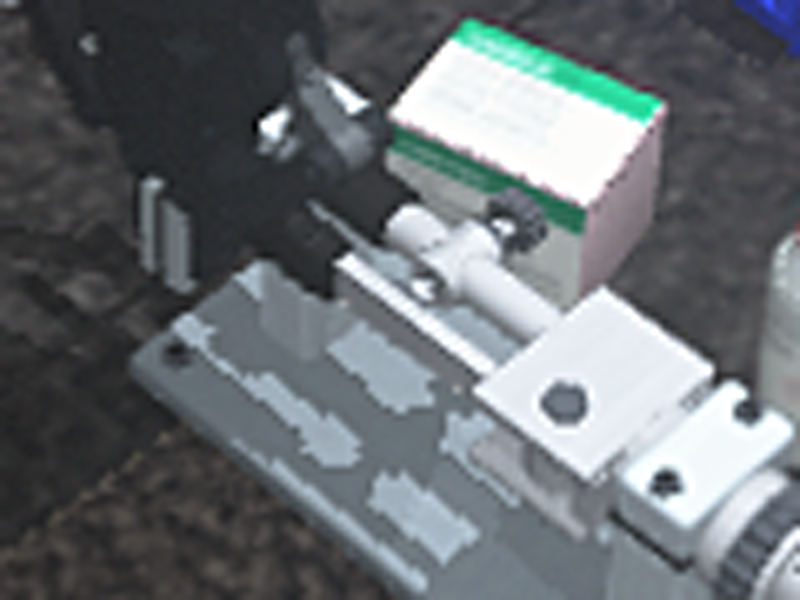

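Emit:
drive_tool([
  [[0,0.002,-0.0003,-0.01,0,0,0],[0,0.002,-0.0003,-0.01,0,0,0]],
])

```text
clock: 7.42
ee_pos: [496.5, 208.5, 68.5]
ee_rot: [-0.007, 0.692, 0.722, -0.003]
ft_force: [-10.5, 3.3, 6.4]
finger_gap: 0.1
```

Emit:
drive_tool([
  [[0,0.002,-0.001,-0.005,0,0,0],[0,0.002,-0.0005,-0.005,0,0,0]],
])

```text
clock: 7.58
ee_pos: [496.3, 208.4, 68.6]
ee_rot: [-0.006, 0.692, 0.722, -0.003]
ft_force: [-9.6, 4.4, 3.8]
finger_gap: -0.1
```

Emit:
drive_tool([
  [[0.0005,0.0027,-0.0007,-0.003,0,0,0],[0.0005,0.0027,-0.0005,0,0,0,0]],
])

```text
clock: 7.75
ee_pos: [496.6, 208.5, 68.5]
ee_rot: [-0.008, 0.692, 0.722, -0.006]
ft_force: [-12.7, -0.4, 9.0]
finger_gap: -0.1
```

Emit:
drive_tool([
  [[0,0.003,-0.0015,0,0,0,0]],
])

```text
clock: 7.83
ee_pos: [496.5, 208.2, 69.0]
ee_rot: [-0.01, 0.692, 0.722, -0.009]
ft_force: [-11.3, 5.7, -4.5]
finger_gap: 0.1
```

```bash
python3 - <<'E'
from h import *
for i in range(10):
    s=monitor.get_state();print(s["clock"],s["ee_pos"].round(2),s["ft_force"].round(1),s["ft_torque"].round(2));b=imaging.grab_frame("scene")
P=cloud(b).reshape(-1,3);P=P[np.isfinite(P[:,0])]
m=P[(P[:,2]>72)&(P[:,2]<97)&(P[:,0]<525)&(P[:,0]>498)&(P[:,1]>105)&(P[:,1]<190)]
for y in range(110,190,10):
    k=m[(m[:,1]>=y)&(m[:,1]<y+10)]
    if len(k): print(y,len(k),np.percentile(k[:,0],[0,5,50]).round(1))
E
```

```text
7.8333 [496.47 208.24  69.01] [-11.3   5.7  -4.5] [ 0.9   1.79 -0.05]
7.8833 [496.47 208.29  68.92] [-12.1   3.6  -0.4] [ 0.57  1.75 -0.01]
7.9333 [496.46 208.27  68.84] [-12.3   3.    1.8] [ 0.63  1.84 -0.01]
7.9833 [496.46 208.29  68.86] [-12.6   3.5   1. ] [0.62 1.76 0.04]
8.0333 [496.44 208.29  68.85] [-10.8   2.7   1.4] [ 0.6   1.77 -0.01]
8.0833 [496.45 208.3   68.87] [-10.9   3.3   1.8] [ 0.53  1.73 -0.02]
8.1333 [496.42 208.25  68.84] [-11.9   3.7   1.3] [ 0.57  1.76 -0.02]
8.1833 [496.42 208.28  68.86] [-11.2   4.2   1. ] [ 0.59  1.74 -0.  ]
8.2333 [496.42 208.27  68.85] [-12.8   3.5   1.6] [0.63 1.75 0.01]
8.2833 [496.39 208.25  68.83] [-12.1   3.    0.7] [ 0.56  1.72 -0.01]
110 21 [511.2 511.5 513. ]
120 40 [510.7 511.  512.6]
130 36 [511.2 511.7 512.6]
140 46 [510.9 511.5 513.2]
150 35 [509.8 510.6 513. ]
160 47 [508.9 509.5 512.6]
170 50 [506.8 507.6 509.8]
180 50 [507.  507.4 509.7]
```

Holding steadily at about 12 N and x is not advancing (496.4), so the lever is on the stop. One more slightly firmer press to centre the force in the 9–20 N window.

Emit:
drive_tool([
  [[0.0005,0.0035,-0.0008,-0.008,0,0,0]],
])

```text
clock: 8.42
ee_pos: [496.6, 208.3, 68.6]
ee_rot: [-0.009, 0.692, 0.722, -0.009]
ft_force: [-13.7, -0.4, 8.5]
finger_gap: 0.1
```

```bash
python3 - <<'E'
from h import *
for i in range(14):
    s=monitor.get_state()
    if i%2==0: print(s["clock"],s["ee_pos"].round(2),s["ft_force"].round(1),s["finger_gap"].round(2))
    b=imaging.grab_frame("scene" if i%2 else "wrist")
    if i%2==0: w=b
print(R.from_quat(s["ee_rot"][[1,2,3,0]]).as_matrix().round(3).tolist())
A=w["img"];B=b["img"][150:330,190:430]
save(np.vstack([cv2.resize(A[130:340,80:400],(460,300)),cv2.resize(B,(460,300))]),"p5.png")
E
```

```text
Traceback (most recent call last):
AttributeError: 'float' object has no attribute 'round'
```

```bash
python3 - <<'E'
from h import *
for i in range(14):
    s=monitor.get_state()
    if i%2==0: print(s["clock"],s["ee_pos"].round(2),s["ft_force"].round(1))
    b=imaging.grab_frame("scene" if i%2 else "wrist")
    if i%2==0: w=b
A=w["img"];B=b["img"][150:330,190:430]
save(np.vstack([cv2.resize(A[130:340,80:400],(460,300)),cv2.resize(B,(460,300))]),"p5.png")
E
```

```text
8.4167 [496.64 208.34  68.62] [-13.7  -0.4   8.5]
8.5167 [496.64 208.32  68.71] [-13.5   1.7   5.8]
8.6167 [496.62 208.3   68.71] [-12.6   1.9   5.7]
8.7167 [496.66 208.31  68.73] [-12.8   1.6   4.5]
8.8167 [496.64 208.31  68.7 ] [-12.2   2.2   4.5]
8.9167 [496.65 208.32  68.7 ] [-12.8   2.2   4.7]
9.0167 [496.63 208.31  68.71] [-13.1   2.    4.8]
```

View pics/p5.png

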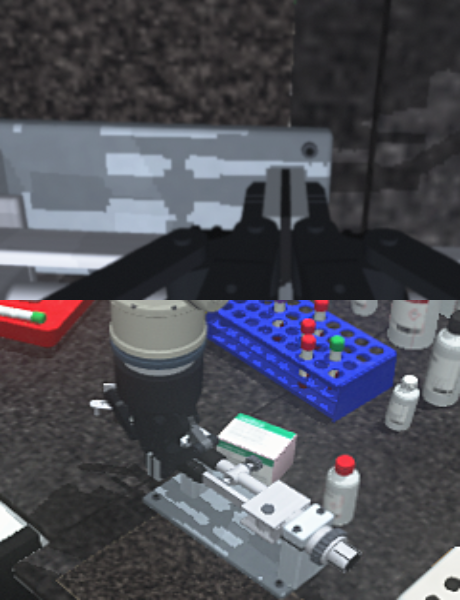

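```bash
python3 - <<'E'
from h import *
print(workorder.close_job());s=monitor.get_state();print(s["clock"],s["ee_pos"],s["ft_force"])
E
```

```text
the job is handed in; nothing more can be done
None
the job is handed in; nothing more can be done
```

I pushed the catch off the lever with the shut fingertips, and the lever sprang fully open. I then pressed the grip in from outside with the sides of the shut fingers until it met the stop screw. The job was handed in at about 9.1 s with the lever still held in.

**Catch and lever:** after the push the catch measured about 0.9 rad, well clear. The depth data gave the open lever's slope as about 0.405 rad, which is fully open.

**Hold at the stop:** the pressing force stayed at 12–14 N over the last 0.6 s, and the fingers stayed at x ≈ 496.6 mm. Commanding more push raised the force from about 7 to 13 N for roughly 1 mm of travel, so it was on a hard stop. The lever was then nearly parallel to the bar, at roughly 0.38 rad.

**Surroundings:** the carton and the small bottle looked unmoved in the last picture. The large bottle was hidden behind the arm there. In the previous wider picture it was partly visible and looked in place, and the hand never came near it.

**Checks that were not clean:**
- **Contact with the screw:** I inferred it from force and position, because the camera could not clearly show the dome touching the lever.
- **Sideways force and tilt:** a friction force of 2–5 N across the press and a tool tilt of about 0.03 rad remained at the end.

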